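# Set the doctor-blade gap on the ink draw-down bench with a gap gauge

## Task

Set the blade gap of the ink draw-down coater on the table: slide the thin, long gap gauge flat along the bed and through under the blade, then turn the adjusting screw on top clockwise until the blade just nips the gauge, so that it drags when pulled but is not clamped hard (a light nip, about 12 N). Leave the gauge lying flat in the gap like that, let go of everything, and leave the thick spare gauge and the bottles and jar alone.

Things in the scene. Friction and masses are not known exactly. Their poses are not given: they have to be found in the camera images.
- bed: Aluminium bed of the coater, fixed: 250 mm long (x -130 to +120), 130 mm wide, flat oiled top 25 mm above the table. Origin on the table. The gauge goes in from the -x end, pushed to +x. A grey bridge 30 mm deep stands across it at x = +45 mm on posts at y = +-55 mm (96 mm clear between them), top 95 mm above the table. At x = 107 to 119 mm a stop strip 6 mm high runs across the bed.
- blade_line (a point): Point of the bed's top (z 25 mm) straight under the blade's middle and the screw's axis: x = +45 mm, y = 0 of the bed. Above it hangs the steel blade, 6 mm thick in x, 76 mm wide in y. The bridge with blade and screw is clamped by hand up to 3.5 mm higher or lower than stated, NOT measured: at screw 0 the blade's edge is 12 mm (+-3.5) above this point.
- bed_entry (a point): Middle of the bed's top edge at its -x end (bed x = -130 mm, z 25 mm). Feel of the job: blade sprung at 12 N per mm; screw and blade together float up in the bridge against 8 N per mm, so a hand holding the screw's grip is pushed up by a third to two thirds of the nip (a stiffer hand feels more). Strip friction about 0.2: nipped with 12 N it takes about 5 N to pull.
- screw (a joint): Adjusting screw, rad, grows clockwise from above; starts at 0 to 0.2, range -0.2 to 4. Each rad lowers the blade 5 mm (steep thread); the grip itself does not go down. Friction of about 0.1 N m keeps it where it is left. The first 0.3 rad never reach the gauge. From first touch, the nip left after letting go grows by about 2.5 N per 0.1 rad, and the grip pushes up in the hand.
- screw_axis (a point): Point on the screw's vertical axis 122 mm above the table, fixed to the bed (bed x = +45 mm, y = 0): nominal mid-height of the screw's grip, true to +-3.5 mm. The grip is a dark steel bar 46 mm long, 12 mm wide, 30 mm tall (107 to 137 mm above the table), along the bed's x at 0 rad. Below it: a hub of radius 10 mm and a disc of radius 19 mm, top at 101 mm.
- gauge: The gap gauge to use, loose, about 120 g: steel strip 5 mm thick, 24 mm wide, from x = -15 to +115 mm, with an upright black grip 28 mm long (x), 16 mm wide (y), its top 42 mm above the underside, centred on the origin. Origin on the underside below the grip; +x points along the strip to its tip. Starts flat on the table, left or right of the coater.
- gauge_tip (a point): Middle of the tip edge of the gauge's strip, on the underside, 115 mm in +x from the gauge's origin.
- spare_gauge: Spare gauge, not to be used: the same black grip, but a strip 12 mm thick, 34 mm wide, reaching only to x = +75 mm. Origin below the grip. Lies on the other side of the coater.
- ink_bottle: Squat glass ink jar, 44 mm across, 75 mm high; origin at its underside. Bystander.
- ink_tall: Tall black ink bottle, 40 mm across, 110 mm high; origin at its underside. Bystander.
- brush_jar: White ceramic jar with brushes, 72 mm across, 90 mm high, brushes to 190 mm; origin at its underside. Bystander.
Things that resemble listed ones, but are neither listed nor needed, are in the scene too. Leave any purple or yellow look-alike of the gauge alone.

How it is judged:
By the outcome, as a careful person would: the job done as asked, in the order asked, and still so for the second after the job is handed in, with the robot touching nothing.
It also fails if it takes over 72 s, if anything falls off the work surface, if the arm or the gripper's body presses on something with over 40 N, if the wrist force passes 120 N, or if a joint passes its speed limit or range.

## Robot

A 6-joint arm with a two-finger parallel gripper is mounted at the origin on the work surface. World frame = base frame: x ahead of the robot, y to its left, z up, the work surface at z = 0. Lengths are in m, angles in rad, forces in N, time in s.
With the tool pointing down it reaches from about 0.35 to 0.875 m from the base axis. Payload 4.2 kg.
Tool frame: the origin (TCP) lies at the very end of the fingers, on their centre line; the grasp point (between the pads) lies 19 mm behind it; z points along the fingers, y is the line along which they close (so a half turn about z gives the same grasp; the last joint's range is limited). The gripper opens to 87 mm and grips with 3 to 60 N. Pads are 19 mm wide; open, the fingers measure 117 mm over their backs; the gripper's body (75 mm by 190 mm) begins 51 mm behind the grasp point.
Start: joints at [-1.07, 0.385, 0.008, 0, -1.194, -0.259], TCP at [0.15, -0.607, 0.223] pointing down, gripper open.
Joint ranges: [-3.14, 3.14], [-1.21, 2.06], [-1.07, 1.41], [-3.16, 2.05], [-2.99, -0.16], [-3.1, 3.1]. Speed limits (rad/s): [2.79, 2.79, 3.14, 3.14, 3.14, 3.14].

## Interface

Orientations are given as [roll, pitch, yaw] about the fixed x, y, z axes, in that order (R = Rz(yaw) Ry(pitch) Rx(roll)).
In Python, from workcell import manip gives the robot as it stands.
- The arm moves only by the tool send_rows, never from a script. Its arguments are lists of equal length, an entry for each row: "translation": the shift along the tool's x, y, z scaled (see below), a list of three; "angular": the turn, a rotation vector about the tool's x, y, z scaled (see below), a list of three. In form: {"translation": [[tx, ty, tz], ...], "angular": [[wx, wy, wz], ...]}. A call has 1 to 20 rows; each row is the pose to reach, as a shift and turn from the pose commanded when the call began, along the tool's axes at that moment, turning the shorter way round; what a row does not reach only later rows make up. The controller multiplies each number of a shift by 0.5 m and each number of a turn by 2 pi rad. A row lasts 1/10 s, in which the tool goes at most 50 mm and 8.59 degrees, less where a joint would pass 70% of its speed; a pose out of reach is approached as far as the arm can. A call with a number of a shift or a turn outside -1 to 1 is refused whole. A call with a gripper value outside its range is refused whole. "jaw" is the closure, from 0 (fully open) to 1 (shut), set as the call begins (left out, the last holds). The fingers move at their own pace and stop on an object; "force" is the grip in N (left out, the last holds). Time passes only in rows, so rows that repeat a pose let the fingers close. It gives the time, the measured TCP pose, the force, the opening and the grip force at its end, in the units of the state.
- manip.get_obs(): the state, without advancing time (a new reading comes with each control period).
- manip.read_camera(name): name is "side" or "top" or "wrist"; returns the picture (480x640x3 uint8, red, green, blue); there is no depth.
- manip.get_calibration(name): a dict with "intrinsics" (3x3 intrinsics, pixels), "rvec" (rotation vector, rad) and "tvec" (3), from world to camera coordinates, as OpenCV has them. Camera axes: x right, y down, z forward; pixel columns grow to the right and rows downward; lengths in m; the calibration is good to about 2 mm. A picture is of the moment at which its call begins: read the wrist's pose just before it. get_calibration takes no time and is no camera call; for the wrist camera it gives the pose at the moment of the call.
- manip.hand_in(): hands the job in; it is judged then, once.
The state is a dict: "time": time; "q": joint angles; "qvel": joint speeds; "tau": joint torques, N m; "ee_pos": TCP position; "tcp_rot": TCP orientation; "contact_force": force on the tool from outside, world axes, zero at the start; "moment": the same for the moment, N m; "opening": finger opening in m; "grasp_force": force on a finger pad.
Only numpy, scipy, OpenCV 4.12 (cv2) and the standard library are available. Lean on these libraries where they do the work, as an engineer would, in place of code of your own. Each camera call takes 0.05 s, during which the arm holds its last target. There are 200 camera calls.

## Working session

There is one attempt and no reset: what is moved stays moved. The work goes in short steps, Python scripts to look and compute and a tool call to move; the robot and the scene stay as the last step left them, time stands still between calls to the robot, and variables do not carry over. Pictures are saved under pics/ and viewed, at most 10 in all, crops included, and the job is handed in when it is done.

Besides the shell and the picture viewer there is one more tool, called after "Call:" as name(argument=value, ...) on one line, values as JSON. send_rows: Moves the arm, as the interface text tells. Shifts and turns lie within -1 to 1; 1 stands for 0.5 m of shift or 2 pi rad of turn. Its arguments: {"type":"object","properties":{"translation":{"type":"array"},"angular":{"type":"array"},"jaw":{"type":"number"},"force":{"type":"number"}},"required":["translation","angular"]}

```bash
mkdir -p pics; ls
cat > h.py <<'E'
import numpy as np, cv2
from workcell import manip
from scipy.spatial.transform import Rotation as R
def ray(cal,u,v):
    K=np.array(cal["intrinsics"]);Rm=cv2.Rodrigues(np.array(cal["rvec"],float))[0];t=np.array(cal["tvec"],float).ravel()
    c=-Rm.T@t; d=Rm.T@np.linalg.solve(K,[u,v,1.]); return c,d
def onz(cal,u,v,z):
    c,d=ray(cal,u,v); return c+d*(z-c[2])/d[2]
def proj(cal,p):
    return cv2.projectPoints(np.array(p,float).reshape(-1,1,3),np.array(cal["rvec"],float),np.array(cal["tvec"],float),np.array(cal["intrinsics"],float),None)[0][:,0]
def snap(n,f):
    im=manip.read_camera(n); cv2.imwrite("pics/"+f,cv2.cvtColor(im,cv2.COLOR_RGB2BGR)); return im
E
python3 - <<'E'
from h import *
for n in ["top","side"]:
    im=snap(n,n+"0.png"); c=manip.get_calibration(n); print(n,ray(c,320,240),c["intrinsics"])
o=manip.get_obs(); print(o)
E
```

```text
pics
top (array([3.25117027e-01, 7.84762403e-04, 1.09555003e+00]), array([ 0.2378256 , -0.00735425, -0.97147732])) [[542.40985961   0.         312.78975113]
 [  0.         542.40985961 232.20409138]
 [  0.           0.           1.        ]]
side (array([0.40446471, 0.99608366, 0.91853938]), array([ 0.13179592, -0.78102439, -0.61084787])) [[572.15875677   0.         329.78895877]
 [  0.         572.15875677 248.32420291]
 [  0.           0.           1.        ]]
{'time': 0.1, 'q': array([-1.07041052e+00,  3.85457646e-01,  6.74774293e-03, -4.60507316e-04,
       -1.19400015e+00, -2.58590275e-01]), 'qvel': array([ 0.00033574, -0.00370234,  0.00219609,  0.00065851, -0.00082582,
       -0.00071969]), 'tau': array([ 1.10074811e-04, -3.91688991e+01,  1.87934929e+01,  4.23189014e+00,
        1.34379117e-02, -7.20734874e-05]), 'ee_pos': array([ 0.14953653, -0.60628078,  0.22157272]), 'tcp_rot': array([ 3.13963310e+00, -7.57326834e-05, -2.89996690e+00]), 'contact_force': array([-0.65762728, -0.99887572,  0.89245846]), 'moment': array([0.03676607, 0.02329514, 0.02511799]), 'grasp_force': 0.0, 'opening': 0.08700981172710665}
```

View pics/top0.png

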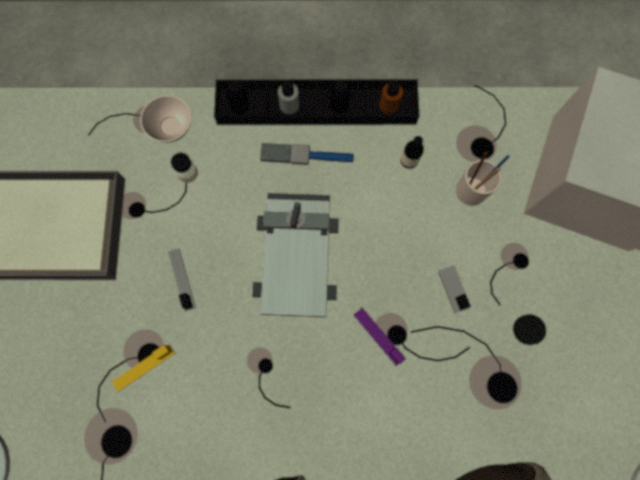

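View pics/side0.png

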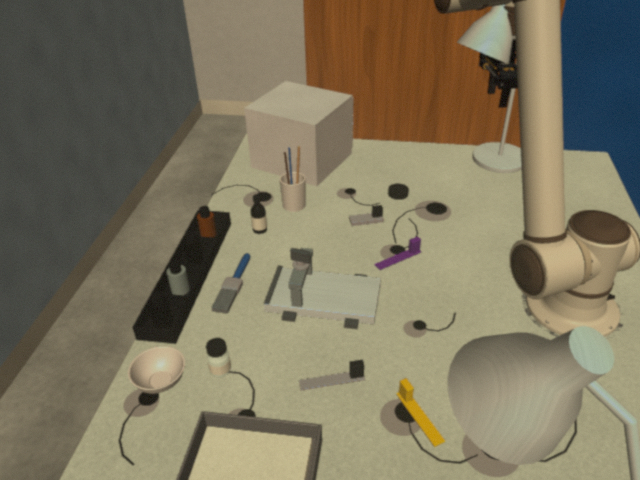

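The top picture shows two grey candidates. The gauge is the long thin strip at (180,280) with its black grip at (186,301). The spare is the short wide one at (455,288). The purple strip (380,337) and yellow strip (143,367) are look-alikes to ignore. The bed runs from (297,315) up to (298,195), and the screw grip is at (295,214). Next I'll check the choice with a close crop.

Run:
```python
from h import *
im=cv2.imread("pics/top0.png"); cv2.imwrite("pics/crop1.png",cv2.resize(im[185:325,150:350],None,fx=4,fy=4,interpolation=cv2.INTER_CUBIC))
c=manip.get_calibration("top")
for k,(u,v,z) in dict(tip=(175,250,.005),grip=(186,301,.042),bedL=(262,315,.025),bedR=(327,316,.025),farL=(268,197,.025),farR=(329,199,.025)).items(): print(k,onz(c,u,v,z))
hsv=cv2.cvtColor(im,cv2.COLOR_BGR2HSV)
for p in [(175,265),(182,290),(295,260),(295,300),(230,260),(186,301)]: print(p,im[p[1],p[0]],hsv[p[1],p[0]])
```

```text
tip [0.57100186 0.29170774 0.005     ]
grip [0.46098976 0.25379534 0.042     ]
bedL [0.43572694 0.10686721 0.025     ]
bedR [ 0.43382215 -0.02067309  0.025     ]
farL [0.67912091 0.10037835 0.025     ]
farR [ 0.67463942 -0.02617615  0.025     ]
(175, 265) [105 112 111] [ 34  16 112]
(182, 290) [106 113 114] [ 26  18 114]
(295, 260) [142 157 146] [ 52  24 157]
(295, 300) [140 156 144] [ 53  26 156]
(230, 260) [124 147 143] [ 35  40 147]
(186, 301) [ 9  4 10] [155 153  10]
```

View pics/crop1.png

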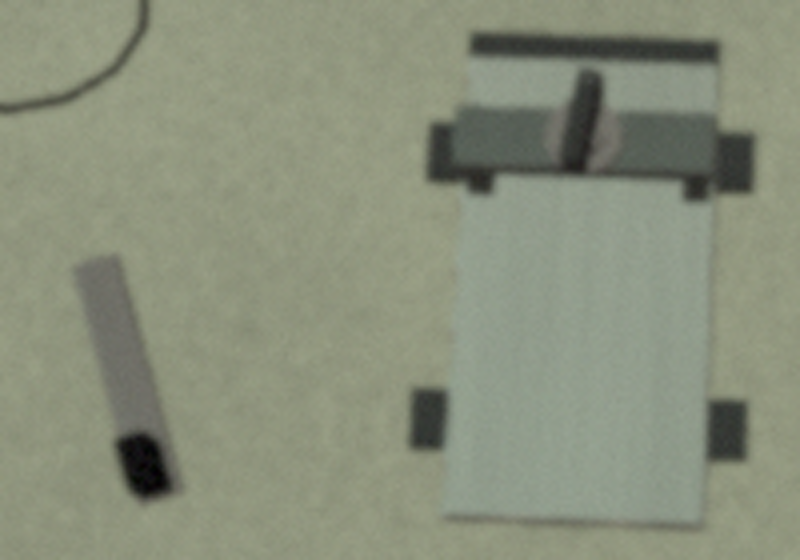

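The crop confirms the choice: at top-image (173..195, 249..309) there is a long thin grey strip with a black grip at its near end. The bed is a plain light sheet with the bridge and screw at about (296,216). Next I'll measure both with masks.

```bash
cat >> h.py <<'E'
def blob(mask,x0,y0,x1,y1):
    m=np.zeros(mask.shape,np.uint8); m[y0:y1,x0:x1]=mask[y0:y1,x0:x1]
    m=cv2.morphologyEx(m,cv2.MORPH_OPEN,np.ones((3,3)))
    return max(cv2.findContours(m,cv2.RETR_EXTERNAL,cv2.CHAIN_APPROX_NONE)[0],key=cv2.contourArea)[:,0].astype(float)
def rect(cal,pts,z):
    w=np.array([onz(cal,u,v,z)[:2] for u,v in pts]); r=cv2.minAreaRect((w*1000).astype(np.float32)); return r,w
E
python3 - <<'E'
from h import *
im=cv2.imread("pics/top0.png"); hsv=cv2.cvtColor(cv2.GaussianBlur(im,(3,3),0),cv2.COLOR_BGR2HSV); c=manip.get_calibration("top")
S,V=hsv[...,1].astype(int),hsv[...,2].astype(int)
B=blob(((S<30)&(V>60)&(V<130)).astype(np.uint8),165,240,205,315); print("strip",rect(c,B,.005)[0])
G=blob((V<45).astype(np.uint8),165,285,205,315); print("grip",rect(c,G,.042)[0],rect(c,G,.02)[0])
D=blob(((S<34)&(V>138)).astype(np.uint8),245,225,345,325); r,w=rect(c,D,.025); print("bed",r,w.min(0),w.max(0)); print(cv2.boxPoints(r).round(1))
W=blob((V<75).astype(np.uint8),285,195,310,235); print("bar px",W.min(0),W.max(0),cv2.minAreaRect(W.astype(np.float32))); 
cs=manip.get_calibration("side"); im=cv2.imread("pics/side0.png"); V=im.max(2)
G=blob((V<45).astype(np.uint8),340,355,375,385); print("side grip",G.min(0),G.max(0),G.mean(0))
print(onz(cs,*G.mean(0),.022))
E
```

```text
strip ((523.2529907226562, 279.16064453125), (102.46339416503906, 23.04232406616211), 18.496219635009766)
grip ((461.4097595214844, 254.62384033203125), (28.86063003540039, 16.55913543701172), 18.982650756835938) ((464.25579833984375, 259.9244384765625), (29.463293075561523, 16.904924392700195), 18.98259162902832)
bed ((523.157470703125, 43.443603515625), (129.96815490722656, 170.33694458007812), 87.64781188964844) [ 0.43770094 -0.02362135] [0.60826679 0.1110436 ]
[[435.4 -18. ]
 [605.6 -25. ]
 [610.9 104.9]
 [440.7 111.9]]
bar px [290. 205.] [299. 227.] ((294.98077392578125, 216.09616088867188), (6.667948246002197, 23.337820053100586), 11.309932708740234)Traceback (most recent call last):
  File "<stdin>", line 9, in <module>
  File "h.py", line 16, in blob
    return max(cv2.findContours(m,cv2.RETR_EXTERNAL,cv2.CHAIN_APPROX_NONE)[0],key=cv2.contourArea)[:,0].astype(float)
           ~~~^^^^^^^^^^^^^^^^^^^^^^^^^^^^^^^^^^^^^^^^^^^^^^^^^^^^^^^^^^^^^^^^^^^^^^^^^^^^^^^^^^^^
ValueError: max() iterable argument is empty
```

```bash
cat >> h.py <<'E'
import json,os,sys
def down(yaw): return R.from_euler("xyz",[np.pi,0,yaw])
def plan(*targets):
    """targets: (pos,yaw); prints rounded entries relative to the commanded pose, saves the last as the commanded one"""
    s=json.load(open("cmd.json")) if os.path.exists("cmd.json") else dict(p=[.15,-.607,.223],q=down(-2.9).as_quat().tolist())
    p0,r0=np.array(s["p"]),R.from_quat(s["q"])
    for p,y in targets:
        t=(r0.inv().apply(np.array(p)-p0)/.5).round(4); a=((r0.inv()*down(y)).as_rotvec()/2/np.pi).round(4); print(t.tolist(),a.tolist())
    json.dump(dict(p=(p0+r0.apply(t*.5)).tolist(),q=(r0*R.from_rotvec(a*2*np.pi)).as_quat().tolist()),open("cmd.json","w"))
E
python3 - <<'E'
from h import *
plan(((.43,-.2,.22),-1.25)); plan(((.4625,.2575,.17),.323))
E
```

```text
[-0.7385, 0.6564, 0.006] [0.0, 0.0, -0.2626]
[-0.8478, -0.3502, 0.1] [-0.0, 0.0, -0.2504]
```

Call:
send_rows(translation=[[-0.7385, 0.6564, 0.006], [-0.7385, 0.6564, 0.006], [-0.7385, 0.6564, 0.006], [-0.7385, 0.6564, 0.006], [-0.7385, 0.6564, 0.006], [-0.7385, 0.6564, 0.006], [-0.7385, 0.6564, 0.006], [-0.7385, 0.6564, 0.006], [-0.7385, 0.6564, 0.006], [-0.7385, 0.6564, 0.006], [-0.7385, 0.6564, 0.006], [-0.7385, 0.6564, 0.006], [-0.7385, 0.6564, 0.006]], angular=[[0, 0, -0.2626], [0, 0, -0.2626], [0, 0, -0.2626], [0, 0, -0.2626], [0, 0, -0.2626], [0, 0, -0.2626], [0, 0, -0.2626], [0, 0, -0.2626], [0, 0, -0.2626], [0, 0, -0.2626], [0, 0, -0.2626], [0, 0, -0.2626], [0, 0, -0.2626]], jaw=0)

```text
time: 1.4
ee_pos: [0.4292, -0.1998, 0.2192]
tcp_rot: [3.141, 0.0, -1.253]
contact_force: [0.5, -0.3, -0.6]
opening: 0.087
grasp_force: 0.0
```

Call:
send_rows(translation=[[-0.8478, -0.3502, 0.1], [-0.8478, -0.3502, 0.1], [-0.8478, -0.3502, 0.1], [-0.8478, -0.3502, 0.1], [-0.8478, -0.3502, 0.1], [-0.8478, -0.3502, 0.1], [-0.8478, -0.3502, 0.1], [-0.8478, -0.3502, 0.1], [-0.8478, -0.3502, 0.1], [-0.8478, -0.3502, 0.1], [-0.8478, -0.3502, 0.1], [-0.8478, -0.3502, 0.1], [-0.8478, -0.3502, 0.1], [-0.8478, -0.3502, 0.1], [-0.8478, -0.3502, 0.1]], angular=[[0, 0, -0.2504], [0, 0, -0.2504], [0, 0, -0.2504], [0, 0, -0.2504], [0, 0, -0.2504], [0, 0, -0.2504], [0, 0, -0.2504], [0, 0, -0.2504], [0, 0, -0.2504], [0, 0, -0.2504], [0, 0, -0.2504], [0, 0, -0.2504], [0, 0, -0.2504], [0, 0, -0.2504], [0, 0, -0.2504]])

```text
time: 2.9
ee_pos: [0.4622, 0.2571, 0.1698]
tcp_rot: [-3.141, -0.0, 0.321]
contact_force: [0.1, 0.1, -0.8]
opening: 0.0869
grasp_force: 0.0
```

Run:
```python
from h import *
o=manip.get_obs(); print(o["time"],o["ee_pos"],o["tcp_rot"],o["q"],json.load(open("cmd.json"))["p"])
im=snap("wrist","w1.png"); c=manip.get_calibration("wrist"); print(ray(c,320,240)); print(proj(c,[[.4625,.2575,.042],[.5715,.294,.005]]))
import pickle; pickle.dump(c,open("w1.pkl","wb"))
```

```text
2.9 [0.46221234 0.25707051 0.16976484] [-3.14142679e+00 -3.03508008e-04  3.21168734e-01] [ 8.14508193e-01  2.68506652e-01 -3.05481951e-01 -2.80061563e-06
 -9.96461860e-01  1.07745841e+00] [0.4625229883875237, 0.2574976550567127, 0.1700000000000001]
(array([0.53183054, 0.28081784, 0.33228985]), array([-0.24992291, -0.09289427, -0.96385075]))
[[316.42019364 230.28064938]
 [316.21455278  61.92117305]]
```

View pics/w1.png

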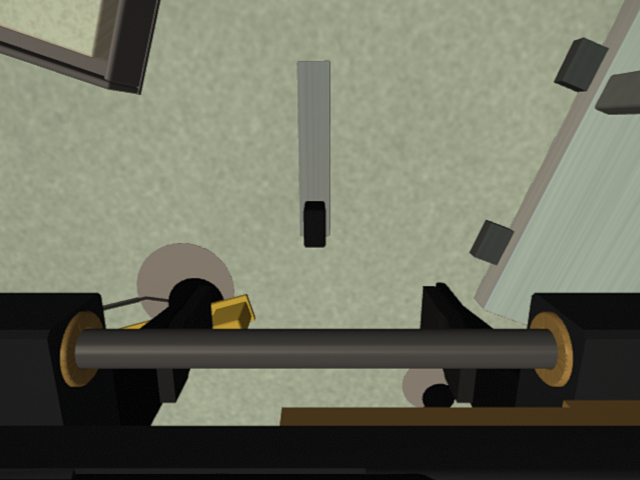

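The wrist picture shows the gauge straight ahead, with its tip at about (313,61) and its black grip at (315,225). The bed edge is at the right and the yellow look-alike's grip at (233,312). Next I'll refine the gauge pose.

Run:
```python
from h import *; import pickle
c=pickle.load(open("w1.pkl","rb")); im=cv2.imread("pics/w1.png"); hsv=cv2.cvtColor(cv2.GaussianBlur(im,(3,3),0),cv2.COLOR_BGR2HSV); S,V=hsv[...,1].astype(int),hsv[...,2].astype(int)
B=blob(((S<25)&(V>60)&(V<150)).astype(np.uint8),280,40,350,200); r,w=rect(c,B,.005); print("strip",r,B.min(0),B.max(0)); t=np.deg2rad(r[2] if r[2]<45 else r[2]-90)
d=np.array([np.cos(t),np.sin(t)]); tip=np.array(r[0])+d*max(r[1])/2; print("tip",tip,"origin",tip-115*d,t)
G=blob((V<50).astype(np.uint8),290,190,340,260); print("grip",rect(c,G,.042)[0],rect(c,G,.02)[0],G.min(0),G.max(0))
```

```text
strip ((524.1632690429688, 280.18768310546875), (99.94548034667969, 22.854888916015625), 18.909103393554688) [298.  61.] [329. 199.]
tip [571.4391744  296.38223568] origin [462.64527802 259.11444649] 0.3300261128175624
grip ((466.3714599609375, 260.6422119140625), (32.47804260253906, 14.153647422790527), 18.727235794067383) ((461.4105224609375, 259.1131591796875), (34.939456939697266, 15.22628402709961), 18.72725486755371) [304. 201.] [324. 246.]
```

Run:
```python
from h import *
plan(((.4626,.2591,.012),.33))
```

```text
[0.0012, -0.003, 0.316] [-0.0, -0.0, -0.0011]
```

Call:
send_rows(translation=[[0.0012, -0.003, 0.1], [0.0012, -0.003, 0.18], [0.0012, -0.003, 0.24], [0.0012, -0.003, 0.29], [0.0012, -0.003, 0.316], [0.0012, -0.003, 0.316], [0.0012, -0.003, 0.316]], angular=[[0, 0, -0.0011], [0, 0, -0.0011], [0, 0, -0.0011], [0, 0, -0.0011], [0, 0, -0.0011], [0, 0, -0.0011], [0, 0, -0.0011]])

```text
time: 3.65
ee_pos: [0.4625, 0.2595, 0.0119]
tcp_rot: [-3.142, -0.0, 0.33]
contact_force: [0.4, -0.7, 0.1]
opening: 0.0873
grasp_force: 0.0
```

Call:
send_rows(translation=[[0, 0, 0], [0, 0, 0], [0, 0, 0], [0, 0, 0], [0, 0, 0], [0, 0, 0], [0, 0, 0]], angular=[[0, 0, 0], [0, 0, 0], [0, 0, 0], [0, 0, 0], [0, 0, 0], [0, 0, 0], [0, 0, 0]], jaw=1, force=25)

```text
time: 4.35
ee_pos: [0.4621, 0.2594, 0.0115]
tcp_rot: [3.142, 0.0, 0.33]
contact_force: [0.2, -0.9, -0.1]
opening: 0.0389
grasp_force: 0.0
```

Run:
```python
from h import *
plan(((.4626,.2591,.10),.33)); plan(((.4655,.0458,.10),-.041))
```

```text
[-0.0, 0.0, -0.176] [-0.0, -0.0, 0.0]
[-0.1329, 0.4054, 0.0] [-0.0, -0.0, 0.0591]
```

Call:
send_rows(translation=[[0, 0, 0], [0, 0, 0], [0, 0, 0], [0, 0, 0], [0, 0, 0]], angular=[[0, 0, 0], [0, 0, 0], [0, 0, 0], [0, 0, 0], [0, 0, 0]])

```text
time: 4.85
ee_pos: [0.4621, 0.2594, 0.0115]
tcp_rot: [3.142, 0.0, 0.33]
contact_force: [-0.2, -0.2, 0.1]
opening: 0.0157
grasp_force: 25.0
```

Call:
send_rows(translation=[[0, 0, -0.06], [0, 0, -0.12], [0, 0, -0.176], [0, 0, -0.176]], angular=[[0, 0, 0], [0, 0, 0], [0, 0, 0], [0, 0, 0]])

```text
time: 5.25
ee_pos: [0.4642, 0.2612, 0.1034]
tcp_rot: [-3.138, -0.008, 0.331]
contact_force: [0.8, 0.5, 0.0]
opening: 0.0161
grasp_force: 25.0
```

Call:
send_rows(translation=[[-0.025, 0.07, 0], [-0.05, 0.15, 0], [-0.075, 0.23, 0], [-0.1, 0.31, 0], [-0.12, 0.37, 0], [-0.1329, 0.4054, 0], [-0.1329, 0.4054, 0], [-0.1329, 0.4054, 0]], angular=[[0, 0, 0.01], [0, 0, 0.02], [0, 0, 0.035], [0, 0, 0.045], [0, 0, 0.055], [0, 0, 0.0591], [0, 0, 0.0591], [0, 0, 0.0591]])

```text
time: 6.05
ee_pos: [0.4647, 0.0458, 0.0989]
tcp_rot: [3.141, 0.001, -0.042]
contact_force: [0.1, 1.0, -0.7]
opening: 0.0158
grasp_force: 25.0
```

Run:
```python
from h import *
o=manip.get_obs(); print(o["time"],o["ee_pos"],o["tcp_rot"],o["contact_force"],o["opening"])
im=snap("wrist","w2.png"); c=manip.get_calibration("wrist"); snap("side","s2.png"); print(ray(c,320,240)[0]); print(proj(c,[[.6129,.0398,.137],[.6129,.0398,.025],[.6129,.0398,.037],[.438,.047,.025]]))
import pickle; pickle.dump(c,open("w2.pkl","wb"))
```

```text
6.05 [0.46465958 0.04578605 0.09893712] [ 3.14128693e+00  9.95406256e-04 -4.16470902e-02] [ 0.12719521  1.03168328 -0.74898228] 0.015831458831051144
[0.53839745 0.04367831 0.26153853]
[[ 319.66989982 -207.7387902 ]
 [ 317.76808811  -36.38871531]
 [ 317.87176321  -45.72966939]
 [ 317.24837232  295.83324242]]
```

View pics/w2.png

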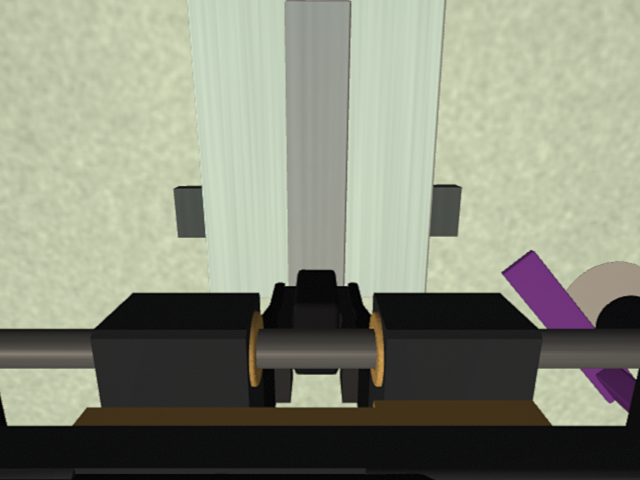

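The gauge sits at columns 285-350 (middle 317) and the bed's edges at 198 and 440 (middle 319), so it is centred and parallel. Now I'll lower it onto the bed.

Run:
```python
from h import *; import pickle
c=pickle.load(open("w2.pkl","rb")); print(onz(c,317.5,1,.0925))
plan(((.4655,.0458,.0375),-.041))
```

```text
[0.57994426 0.04146306 0.0925    ]
[0.0001, 0.0, 0.125] [-0.0, 0.0, -0.0]
```

Call:
send_rows(translation=[[0, 0, 0.05], [0, 0, 0.09], [0, 0, 0.11], [0, 0, 0.12], [0, 0, 0.125], [0, 0, 0.125], [0, 0, 0.125]], angular=[[0, 0, 0], [0, 0, 0], [0, 0, 0], [0, 0, 0], [0, 0, 0], [0, 0, 0], [0, 0, 0]])

```text
time: 6.85
ee_pos: [0.4656, 0.0464, 0.0377]
tcp_rot: [-3.141, -0.001, -0.041]
contact_force: [0.1, -0.5, -0.8]
opening: 0.016
grasp_force: 25.0
```

Call:
send_rows(translation=[[0, 0, 0.002], [0, 0, 0.002], [0, 0, 0.002]], angular=[[0, 0, 0], [0, 0, 0], [0, 0, 0]])

```text
time: 7.15
ee_pos: [0.4654, 0.0462, 0.0365]
tcp_rot: [-3.141, -0.001, -0.041]
contact_force: [-0.3, 0.5, 0.8]
opening: 0.016
grasp_force: 25.0
```

Call:
send_rows(translation=[[0.01, 0, 0.001], [0.025, 0, 0.001], [0.04, 0, 0.001], [0.055, 0, 0.001], [0.07, 0, 0.001], [0.08, 0, 0.001], [0.08, 0, 0.001]], angular=[[0, 0, 0], [0, 0, 0], [0, 0, 0], [0, 0, 0], [0, 0, 0], [0, 0, 0], [0, 0, 0]])

```text
time: 7.85
ee_pos: [0.507, 0.0447, 0.0365]
tcp_rot: [-3.141, -0.003, -0.04]
contact_force: [1.4, -1.0, 5.2]
opening: 0.0157
grasp_force: 25.0
```

Call:
send_rows(translation=[[0.015, 0, 0], [0.03, 0, 0], [0.045, 0, 0], [0.06, 0, 0], [0.071, 0, 0], [0.071, 0, 0], [0.071, 0, 0]], angular=[[0, 0, 0], [0, 0, 0], [0, 0, 0], [0, 0, 0], [0, 0, 0], [0, 0, 0], [0, 0, 0]])

```text
time: 8.55
ee_pos: [0.542, 0.0432, 0.0365]
tcp_rot: [-3.141, -0.003, -0.04]
contact_force: [0.2, -0.2, 6.2]
opening: 0.016
grasp_force: 25.0
```

Run:
```python
from h import *
o=manip.get_obs(); print(o["time"],o["ee_pos"],o["tcp_rot"],o["contact_force"])
im=snap("wrist","w3.png"); c=manip.get_calibration("wrist"); s=snap("side","s3.png")
a=cv2.cvtColor(s,cv2.COLOR_RGB2BGR)[220:340,240:400]; cv2.imwrite("pics/s3c.png",cv2.resize(a,None,fx=5,fy=5,interpolation=cv2.INTER_CUBIC))
import pickle; pickle.dump(c,open("w3.pkl","wb"))
```

```text
8.55 [0.54200652 0.04322121 0.03648813] [-3.14090821 -0.00322475 -0.04032446] [ 0.16470322 -0.15756496  6.2222379 ]
```

View pics/w3.png

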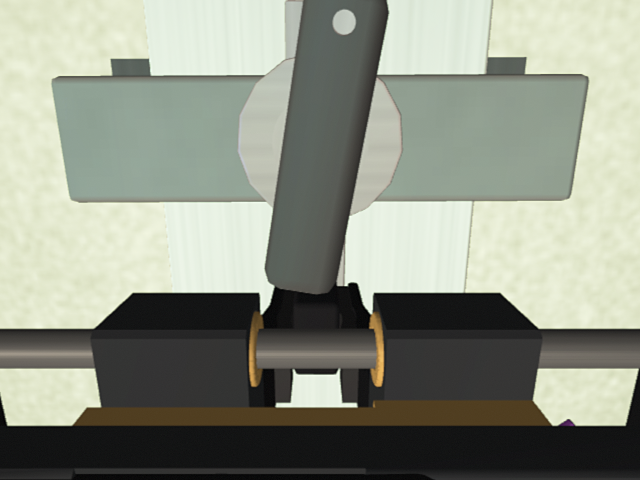

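View pics/s3c.png

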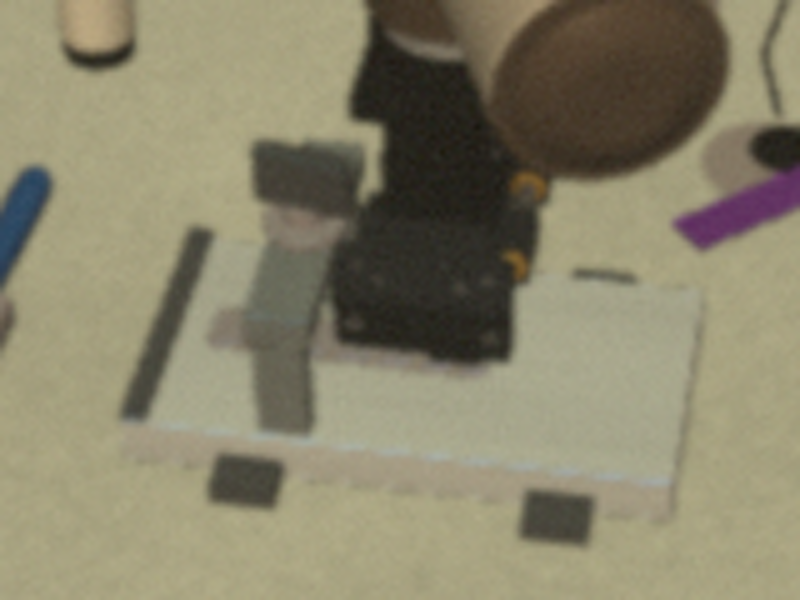

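The wrist picture shows the disc centred near (320,137), about 164 px across, with the screw bar running from its near end (267..335,288) up to (345,0). The gauge tip shows beyond the bridge at (292,20). The side crop shows the tip out past the bridge at (215,330), so the gauge is through.

Run:
```python
from h import *; import pickle
c=pickle.load(open("w3.pkl","rb"))
for z in (.0975,.101,.1045):
    l,r=onz(c,238,137,z),onz(c,402,137,z); print("disc",z,(l+r)/2,np.linalg.norm(l-r))
for z in (.1335,.137,.1405):
    L=[onz(c,u,v,z)[:2] for u,v in ((303,20),(267,265))]; Q=[onz(c,u,v,z)[:2] for u,v in ((387,20),(342,265))]
    for a,b in (L,Q): d=a-b; print(z,"edge yaw",np.arctan2(d[1],d[0]))
    d=(L[0]-L[1]); d/=np.linalg.norm(d); n=np.array([-d[1],d[0]]); print(" width",(L[0]-Q[0])@n,"offset mid at x=.613", (np.array(L[0])+Q[0])/2,d)
    print(" near end",onz(c,300,290,z)[:2])
for t,p in (("bridge",.095),): print([onz(c,u,v,p) for u,v in ((55,77),(587,75),(70,201),(572,199))])
plan(((.4655,.0458,.0365),-.041));plan(((.541,.0427,.036),-.041))
```

```text
disc 0.0975 [0.61183707 0.03977415 0.0975    ] 0.03818579507742245
disc 0.101 [0.61193973 0.03979872 0.101     ] 0.03687204913877103
disc 0.1045 [0.61204239 0.0398233  0.1045    ] 0.03555830320011963
0.1335 edge yaw -0.2088166996177328
0.1335 edge yaw -0.19683427634099096
 width 0.011626799374072828 offset mid at x=.613 [0.62870036 0.03591658] [ 0.9782769  -0.20730245]
 near end [0.58837587 0.04427058]
0.137 edge yaw -0.20881669961773233
0.137 edge yaw -0.1968342763409907
 width 0.011007714827426835 offset mid at x=.613 [0.62796133 0.03616002] [ 0.9782769  -0.20730245]
 near end [0.58978397 0.0440692 ]
0.1405 edge yaw -0.2088166996177325
0.1405 edge yaw -0.19683427634099032
 width 0.010388630280780837 offset mid at x=.613 [0.6272223  0.03640346] [ 0.9782769  -0.20730245]
 near end [0.59119208 0.04386782]
[array([0.62762723, 0.10021705, 0.095     ]), array([ 0.62312761, -0.02205728,  0.095     ]), array([0.59882405, 0.10238583, 0.095     ]), array([ 0.59433939, -0.02208133,  0.095     ])]
[-0.0, 0.0, 0.002] [-0.0, 0.0, -0.0]
[0.1511, 0.0, 0.001] [-0.0, 0.0, -0.0]
```

Call:
send_rows(translation=[[0, 0, 0], [0, 0, 0], [0, 0, 0], [0, 0, 0]], angular=[[0, 0, 0], [0, 0, 0], [0, 0, 0], [0, 0, 0]], jaw=0.55)

```text
time: 9.05
ee_pos: [0.54, 0.0429, 0.0351]
tcp_rot: [3.141, 0.001, -0.041]
contact_force: [-0.5, 0.3, -0.6]
opening: 0.0364
grasp_force: 0.0
```

Run:
```python
from h import *
plan(((.541,.0427,.18),-.041));plan(((.612,.0398,.18),-.203));plan(((.612,.0398,.109),-.203))
```

```text
[-0.0, 0.0, -0.288] [-0.0, 0.0, -0.0]
[0.1421, -0.0, 0.0] [-0.0, 0.0, 0.0258]
[-0.0, -0.0, 0.142] [-0.0, 0.0, -0.0]
```

Call:
send_rows(translation=[[0, 0, -0.05], [0, 0, -0.13], [0, 0, -0.21], [0, 0, -0.27], [0, 0, -0.288], [0, 0, -0.288]], angular=[[0, 0, 0], [0, 0, 0], [0, 0, 0], [0, 0, 0], [0, 0, 0], [0, 0, 0]])

```text
time: 9.65
ee_pos: [0.5408, 0.0432, 0.1806]
tcp_rot: [-3.14, -0.002, -0.041]
contact_force: [-0.2, 0.1, -0.5]
opening: 0.0393
grasp_force: 0.0
```

Run:
```python
from h import *
im=snap("wrist","w4.png"); print(manip.get_obs()["ee_pos"])
```

```text
[0.53986343 0.04300568 0.17890112]
```

View pics/w4.png

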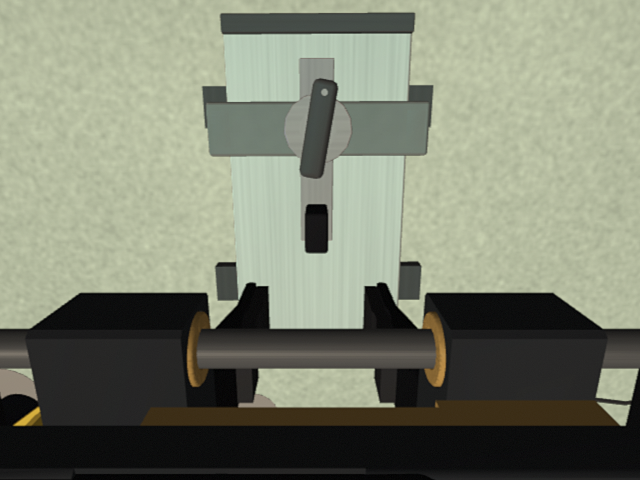

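The gauge lies straight through the gap: tip at (317,58), stop strip at row 33, grip at (316,229), screw bar at (318,129). Now I'll go to the screw.

Call:
send_rows(translation=[[0.05, 0, 0], [0.11, 0, 0], [0.1421, 0, 0], [0.1421, 0, 0], [0.1421, 0, 0]], angular=[[0, 0, 0.01], [0, 0, 0.02], [0, 0, 0.0258], [0, 0, 0.0258], [0, 0, 0.0258]])

```text
time: 10.2
ee_pos: [0.6101, 0.0398, 0.1769]
tcp_rot: [3.14, 0.005, -0.203]
contact_force: [-0.3, -0.2, 0.6]
opening: 0.0391
grasp_force: 0.0
```

Call:
send_rows(translation=[[0, 0, 0.05], [0, 0, 0.09], [0, 0, 0.12], [0, 0, 0.142], [0, 0, 0.142], [0, 0, 0.142]], angular=[[0, 0, 0], [0, 0, 0], [0, 0, 0], [0, 0, 0], [0, 0, 0], [0, 0, 0]])

```text
time: 10.8
ee_pos: [0.6114, 0.0401, 0.1088]
tcp_rot: [3.141, -0.0, -0.202]
contact_force: [1.0, 0.4, -0.1]
opening: 0.0392
grasp_force: 0.0
```

Call:
send_rows(translation=[[0, 0, 0], [0, 0, 0], [0, 0, 0], [0, 0, 0], [0, 0, 0], [0, 0, 0], [0, 0, 0]], angular=[[0, 0, 0], [0, 0, 0], [0, 0, 0], [0, 0, 0], [0, 0, 0], [0, 0, 0], [0, 0, 0]], jaw=1, force=25)

```text
time: 11.5
ee_pos: [0.6117, 0.0396, 0.1092]
tcp_rot: [3.141, -0.001, -0.203]
contact_force: [-0.8, -3.0, 4.7]
opening: 0.0119
grasp_force: 25.1
```

Call:
send_rows(translation=[[0, 0, 0], [0, 0, 0], [0, 0, 0], [0, 0, 0], [0, 0, 0], [0, 0, 0]], angular=[[0, 0, 0.01], [0, 0, 0.022], [0, 0, 0.0318], [0, 0, 0.0318], [0, 0, 0.0318], [0, 0, 0.0318]])

```text
time: 12.1
ee_pos: [0.6117, 0.0396, 0.1092]
tcp_rot: [3.141, -0.001, -0.401]
contact_force: [-0.4, -4.1, 5.4]
opening: 0.0119
grasp_force: 25.3
```

Call:
send_rows(translation=[[0, 0, 0], [0, 0, 0], [0, 0, 0], [0, 0, 0]], angular=[[0, 0, 0.008], [0, 0, 0.0159], [0, 0, 0.0159], [0, 0, 0.0159]])

```text
time: 12.5
ee_pos: [0.6116, 0.0396, 0.1092]
tcp_rot: [3.141, -0.001, -0.501]
contact_force: [-0.9, -4.5, 5.6]
opening: 0.0119
grasp_force: 25.3
```

Call:
send_rows(translation=[[0, 0, 0], [0, 0, 0], [0, 0, 0], [0, 0, 0]], angular=[[0, 0, 0.008], [0, 0, 0.0159], [0, 0, 0.0159], [0, 0, 0.0159]])

```text
time: 12.9
ee_pos: [0.6116, 0.0396, 0.1092]
tcp_rot: [3.141, -0.001, -0.601]
contact_force: [-1.9, -2.9, 6.1]
opening: 0.0118
grasp_force: 25.3
```

Call:
send_rows(translation=[[0, 0, 0], [0, 0, 0], [0, 0, 0], [0, 0, 0]], angular=[[0, 0, 0.008], [0, 0, 0.0159], [0, 0, 0.0159], [0, 0, 0.0159]])

```text
time: 13.3
ee_pos: [0.6116, 0.0395, 0.1092]
tcp_rot: [3.141, -0.001, -0.701]
contact_force: [-0.5, -3.9, 6.1]
opening: 0.012
grasp_force: 25.3
```

Call:
send_rows(translation=[[0, 0, -0.001], [0, 0, -0.001], [0, 0, -0.001]], angular=[[0, 0, 0], [0, 0, 0], [0, 0, 0]])

```text
time: 13.6
ee_pos: [0.6116, 0.0396, 0.1092]
tcp_rot: [3.141, -0.001, -0.702]
contact_force: [0.2, -5.4, 4.4]
opening: 0.0118
grasp_force: 25.2
```

Call:
send_rows(translation=[[0, 0, -0.001], [0, 0, -0.001], [0, 0, -0.001]], angular=[[0, 0, 0], [0, 0, 0], [0, 0, 0]])

```text
time: 13.9
ee_pos: [0.6116, 0.0396, 0.1092]
tcp_rot: [3.141, -0.0, -0.702]
contact_force: [1.3, -5.6, 1.4]
opening: 0.0118
grasp_force: 25.2
```

```bash
cat > m.py <<'E'
from h import *
A=[]
for i in range(8):
    manip.read_camera("top"); o=manip.get_obs(); A.append([*o["ee_pos"],*o["contact_force"],o["tcp_rot"][2],o["moment"][2]])
A=np.array(A); print(o["time"],"z %.3f mm Fz %.2f yaw %.4f Mz %.3f"%(A[:,2].mean()*1e3,*A.mean(0)[[5,6,7]]),"sd",A.std(0)[[2,5]])
E
python3 m.py
```

```text
14.3 z 109.248 mm Fz 1.76 yaw -0.7021 Mz 0.038 sd [1.11224894e-05 4.84981436e-01]
```

Call:
send_rows(translation=[[0, 0, 0], [0, 0, 0], [0, 0, 0], [0, 0, 0]], angular=[[0, 0, 0.008], [0, 0, 0.0159], [0, 0, 0.0159], [0, 0, 0.0159]])

```text
time: 14.7
ee_pos: [0.6116, 0.0396, 0.1093]
tcp_rot: [3.141, -0.0, -0.802]
contact_force: [1.1, -6.0, 2.2]
opening: 0.0116
grasp_force: 25.2
```

```bash
python3 m.py
```

```text
15.1 z 109.238 mm Fz 2.05 yaw -0.8021 Mz -0.020 sd [9.09314904e-06 3.79395284e-01]
```

Call:
send_rows(translation=[[0, 0, 0], [0, 0, 0], [0, 0, 0], [0, 0, 0]], angular=[[0, 0, 0.008], [0, 0, 0.0159], [0, 0, 0.0159], [0, 0, 0.0159]])

```text
time: 15.5
ee_pos: [0.6115, 0.0396, 0.1092]
tcp_rot: [3.141, -0.0, -0.902]
contact_force: [1.0, -5.0, 2.3]
opening: 0.0121
grasp_force: 25.2
```

```bash
python3 m.py
```

```text
15.9 z 109.249 mm Fz 1.99 yaw -0.9020 Mz -0.019 sd [8.41971469e-06 3.84361282e-01]
```

Call:
send_rows(translation=[[0, 0, -0.0007], [0, 0, -0.0007], [0, 0, -0.0007], [0, 0, -0.0007], [0, 0, -0.0007]], angular=[[0, 0, 0.008], [0, 0, 0.0159], [0, 0, 0.0159], [0, 0, 0.0159], [0, 0, 0.0159]])

```text
time: 16.4
ee_pos: [0.6115, 0.0396, 0.1093]
tcp_rot: [3.141, -0.0, -1.002]
contact_force: [1.0, -5.5, -0.1]
opening: 0.0119
grasp_force: 25.1
```

```bash
python3 m.py
```

```text
16.8 z 109.276 mm Fz 0.80 yaw -1.0020 Mz -0.005 sd [1.69126566e-05 3.46688972e-01]
```

Call:
send_rows(translation=[[0, 0, 0], [0, 0, 0], [0, 0, 0], [0, 0, 0]], angular=[[0, 0, 0.008], [0, 0, 0.0159], [0, 0, 0.0159], [0, 0, 0.0159]])

```text
time: 17.2
ee_pos: [0.6115, 0.0395, 0.1093]
tcp_rot: [3.141, -0.0, -1.102]
contact_force: [2.5, -4.9, 0.7]
opening: 0.012
grasp_force: 25.1
```

```bash
python3 m.py
```

```text
17.6 z 109.273 mm Fz 0.59 yaw -1.1019 Mz -0.032 sd [1.11851532e-05 3.52402587e-01]
```

Call:
send_rows(translation=[[0, 0, 0], [0, 0, 0], [0, 0, 0], [0, 0, 0]], angular=[[0, 0, 0.008], [0, 0, 0.0159], [0, 0, 0.0159], [0, 0, 0.0159]])

```text
time: 18.0
ee_pos: [0.6115, 0.0395, 0.1093]
tcp_rot: [3.141, -0.001, -1.202]
contact_force: [1.2, -5.3, 0.9]
opening: 0.0121
grasp_force: 25.0
```

```bash
python3 m.py
```

```text
18.4 z 109.271 mm Fz 0.79 yaw -1.2018 Mz -0.013 sd [1.60728426e-05 5.42420571e-01]
```

Call:
send_rows(translation=[[0, 0, 0], [0, 0, 0], [0, 0, 0], [0, 0, 0]], angular=[[0, 0, 0.008], [0, 0, 0.0159], [0, 0, 0.0159], [0, 0, 0.0159]])

```text
time: 18.8
ee_pos: [0.6115, 0.0395, 0.1093]
tcp_rot: [3.141, -0.001, -1.302]
contact_force: [1.9, -5.7, 0.8]
opening: 0.0121
grasp_force: 25.0
```

```bash
python3 m.py
```

```text
19.2 z 109.270 mm Fz 0.78 yaw -1.3017 Mz -0.017 sd [1.92762777e-05 4.48415913e-01]
```

Call:
send_rows(translation=[[0, 0, 0], [0, 0, 0], [0, 0, 0], [0, 0, 0]], angular=[[0, 0, 0.008], [0, 0, 0.0159], [0, 0, 0.0159], [0, 0, 0.0159]])

```text
time: 19.6
ee_pos: [0.6115, 0.0395, 0.1093]
tcp_rot: [3.141, -0.001, -1.402]
contact_force: [0.4, -4.9, 1.4]
opening: 0.012
grasp_force: 25.0
```

```bash
python3 m.py
```

```text
20.0 z 109.272 mm Fz 0.92 yaw -1.4016 Mz 0.018 sd [1.22446429e-05 5.54981530e-01]
```

Call:
send_rows(translation=[[0, 0, 0], [0, 0, 0], [0, 0, 0], [0, 0, 0]], angular=[[0, 0, 0.008], [0, 0, 0.0159], [0, 0, 0.0159], [0, 0, 0.0159]])

```text
time: 20.4
ee_pos: [0.6115, 0.0395, 0.1095]
tcp_rot: [3.141, -0.001, -1.501]
contact_force: [0.9, -6.3, 1.7]
opening: 0.0117
grasp_force: 25.0
```

```bash
python3 m.py
```

```text
20.8 z 109.469 mm Fz 1.60 yaw -1.5014 Mz 0.000 sd [1.30829185e-05 4.09050126e-01]
```

Call:
send_rows(translation=[[0, 0, 0], [0, 0, 0], [0, 0, 0], [0, 0, 0]], angular=[[0, 0, 0.008], [0, 0, 0.0159], [0, 0, 0.0159], [0, 0, 0.0159]])

```text
time: 21.2
ee_pos: [0.6115, 0.0395, 0.1097]
tcp_rot: [3.141, -0.001, -1.601]
contact_force: [0.5, -6.0, 2.4]
opening: 0.012
grasp_force: 25.0
```

```bash
python3 m.py
```

```text
21.6 z 109.659 mm Fz 2.27 yaw -1.6012 Mz 0.008 sd [1.39443271e-05 3.28871452e-01]
```

Call:
send_rows(translation=[[0, 0, 0], [0, 0, 0], [0, 0, 0], [0, 0, 0]], angular=[[0, 0, 0.008], [0, 0, 0.0159], [0, 0, 0.0159], [0, 0, 0.0159]])

```text
time: 22.0
ee_pos: [0.6114, 0.0395, 0.1099]
tcp_rot: [3.141, -0.001, -1.701]
contact_force: [0.8, -5.6, 2.7]
opening: 0.0117
grasp_force: 25.1
```

```bash
python3 m.py
```

```text
22.4 z 109.852 mm Fz 3.10 yaw -1.7010 Mz 0.035 sd [1.24901598e-05 3.04674408e-01]
```

Touch was at yaw about -1.39, so 12 N after release needs about 0.49 rad beyond it: yaw -1.877.

Call:
send_rows(translation=[[0, 0, 0], [0, 0, 0], [0, 0, 0], [0, 0, 0], [0, 0, 0], [0, 0, 0]], angular=[[0, 0, 0.008], [0, 0, 0.016], [0, 0, 0.023], [0, 0, 0.0279], [0, 0, 0.0279], [0, 0, 0.0279]])

```text
time: 23.0
ee_pos: [0.6114, 0.0395, 0.1102]
tcp_rot: [-3.142, -0.001, -1.876]
contact_force: [-1.2, -5.6, 4.6]
opening: 0.012
grasp_force: 25.1
```

```bash
python3 m.py
```

```text
23.4 z 110.198 mm Fz 4.34 yaw -1.8758 Mz 0.090 sd [1.10555170e-05 3.60707079e-01]
```

Call:
send_rows(translation=[[0, 0, 0], [0, 0, 0], [0, 0, 0], [0, 0, 0], [0, 0, 0]], angular=[[0, 0, 0], [0, 0, 0], [0, 0, 0], [0, 0, 0], [0, 0, 0]], jaw=0.5)

```text
time: 23.9
ee_pos: [0.6111, 0.0405, 0.1092]
tcp_rot: [3.14, -0.0, -1.877]
contact_force: [-0.9, 0.6, -1.3]
opening: 0.0411
grasp_force: 0.0
```

Call:
send_rows(translation=[[0, 0, -0.03], [0, 0, -0.08], [0, 0, -0.15], [0, 0, -0.22], [0, 0, -0.24], [0, 0, -0.24], [0, 0, -0.24]], angular=[[0, 0, 0], [0, 0, 0], [0, 0, 0], [0, 0, 0], [0, 0, 0], [0, 0, 0], [0, 0, 0]])

```text
time: 24.6
ee_pos: [0.6105, 0.0402, 0.2283]
tcp_rot: [3.139, -0.001, -1.877]
contact_force: [0.1, -0.6, -0.7]
opening: 0.0435
grasp_force: 0.0
```

Run:
```python
from h import *
im=snap("wrist","w5.png"); snap("top","t5.png"); c=manip.get_calibration("wrist"); o=manip.get_obs(); print(o["time"],o["ee_pos"],o["tcp_rot"]); import pickle; pickle.dump(c,open("w5.pkl","wb"))
```

```text
24.7 [0.61041733 0.03998243 0.22764802] [ 3.13799479e+00 -1.83693465e-03 -1.87711594e+00]
```

View pics/w5.png

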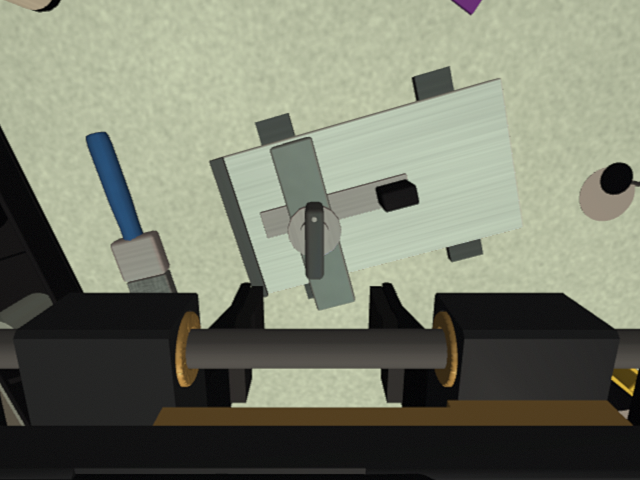

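The gauge lies flat under the blade, tip at (270,223) and grip at (397,195). The screw bar stands at (315,240), where it was left, and the gripper is clear of everything.

```bash
python3 -c "
from workcell import manip; print(manip.hand_in())"
```

```text
the job is handed in; nothing more can be done
None
```

The job is handed in with no verdict returned: the gauge lies flat through the gap and the screw was turned about 0.49 rad past first touch, for an estimated 12 N nip (no pull test), with the gripper clear and the spare gauge, bottles and jar not touched.

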